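Find and hold the balance point of a gas-strut tank lid

ROBOT

A 6-joint arm with a two-finger parallel gripper is mounted at the origin on a cart in front of the work surface, level with it; the furniture and walls round the work are solid. World frame = base frame: x ahead of the robot, y to its left, z up, the work surface at z = 0. Lengths are in m, angles in rad, forces in N, time in s.
With the tool pointing down it reaches from about 0.425 to 0.95 m from the base axis. Payload 3.5 kg.
Tool frame: the origin (TCP) lies at the very end of the fingers, on their centre line; the grasp point (between the pads) lies 19 mm behind it; z points along the fingers, y is the direction in which the jaws open and shut (so a half turn about z gives the same grasp; the last joint's range is limited). The gripper opens to 85 mm and grips with 20 to 120 N. Pads are 22 mm wide; open, the fingers measure 114 mm over their backs; the gripper's body (76 mm by 85 mm) begins 54 mm behind the grasp point. The pads swing forward as they close: fully open they stand 13 mm farther back than shut.
Start: joints at [1.172, 0.286, 1.577, -0, 1.279, -0.15], TCP at [0.166, 0.654, 0.192] pointing down, gripper open.
Joint ranges: [-2.77, 2.77], [-0.9, 2.22], [0.21, 2.48], [-1.53, 4.67], [0.24, 2.81], [-2.84, 2.84]. Speed limits (rad/s): [2.79, 2.79, 3.14, 3.14, 3.14, 3.14].

INTERFACE

Orientations are given as a 3x3 rotation matrix whose columns are the frame's x, y, z axes.
In Python, from rig import env gives the robot as it stands.
- The arm moves only by the tool move_arm, never from a script. Its argument "targets" is text: rows parted by semicolons, each of 7 numbers parted by spaces: the shift along the tool's x, y, z in mm, then the turn, a rotation vector about the tool's x, y, z in rad, then the closure in counts, from 0 (fully open) to 255 (shut). In form: x y z wx wy wz grip; .... A call has 1 to 10 rows; each row is the pose to reach, as a shift and turn from the pose commanded when the call began, along the tool's axes at that moment; what a row does not reach only later rows make up. A row lasts 1/12 s, in which the tool goes at most 41.7 mm and 7.16 degrees, less where a joint would pass 70% of its speed; a pose out of reach is approached as far as the arm can. A call with a gripper value outside its range is refused whole. The fingers move at their own pace and stop on an object; "force" is the grip in N (left out, the last holds). Time passes only in rows, so rows that repeat a pose let the fingers close. It gives the time, the measured TCP pose, the force and the opening at its end, in the units of the state.
- env.get_obs(): the state, without advancing time (a new reading comes with each control period).
- env.get_image(name): name is "side" or "top"; returns a dict with "img" (384x512x3 uint8, red, green, blue), "camera_matrix" (3x3 intrinsics, pixels), "extrinsics" (4x4, takes a point from world to camera coordinates). Camera axes: x right, y down, z forward; pixel columns grow to the right and rows downward; lengths in m; the calibration is good to about 2 mm. A picture is of the moment at which its call begins. There is no depth.
- env.job_done(): hands the job in, once; it reports no verdict.
The state is a dict: "clock": time; "q": joint angles; "joint_velocities": joint speeds; "joint_torque": joint torques, N m; "position": TCP position; "eef_rot": TCP orientation; "force": force on the tool from outside, world axes, zero at the start; "wrist_torque": the same for the moment, N m; "width": finger opening in m.
Only numpy, scipy, OpenCV 4.12 (cv2) and the standard library are available. Lean on these libraries where they do the work, as an engineer would, in place of code of your own. Each camera call takes 0.05 s, during which the arm holds its last target. There are 200 camera calls.

TASK

The lid of the empty parts washer needs its gas strut checked. The wire basket of washed bolts is standing on the lid: lift it by its handle and hang it on the two-pronged hook of the drain stand, bolts still in it, and let go of it. Then raise the lid gently by its bar handle until it is clearly past its balance point (five degrees or more), where the strut would carry it up by itself, ease it back down and keep holding it just below the balance point, about two to ten degrees under it, where it would fall shut if you let go, so that I can mark the strut there. Finish while still holding the lid still in your fingers at that spot, and leave the bottle, the spanner and the marker where they are.

Things in the scene. Friction and masses are not known exactly. Their poses are not given: they have to be found in the camera images.
- wash_tank: Red sheet-steel parts washer, empty, fixed: 170 (x) x 190 (y) mm, rim 118 mm high. Origin at the centre of its underside; +x points to the hinge at the back, -x is the front with the lid's handle. Gas strut outside its +y wall, reaching 125 mm from the centre. Closed lid 178 x 204 mm, its top 126 mm above the bench.
- lid (a joint): Opening angle of the lid, rad: 0 shut (level), limit 1.4. BALANCE POINT AT 1.00 (57 degrees open), within 0.02: below it the lid falls shut, above it the gas strut lifts it to the limit. Lid 0.9 kg; the upward pull on the handle is about 3 N when shut, falling evenly to 0 at 1.00; past it the handle must be held back with under 1.5 N. The strut damps the motion slightly.
- lid_handle (a point): Middle of the lid's steel bar handle: a round bar 10 mm thick along the lid's y, 86 mm of it straight, 42 mm ahead of the lid's front edge (37 mm clear gap for a finger). 116 mm above the bench when shut. It swings up and back on a circle of radius 220 mm about lid_hinge; a vertical gripper can hold it all the way, the bar turning between the pads.
- lid_hinge (a point): Middle of the lid's hinge axis, 120 mm above the bench at the rear rim. The axis runs along the tank's y. The handle's middle lies 220 mm from it and, with the lid shut, 4 mm below it: at opening angle a the handle is 220 mm from the axis, at an elevation of a - 0.018 rad, towards the tank's front.
- basket: Loose wire basket, 85 (x) x 120 (y) x 45 mm, 0.2 to 0.4 kg empty, with a stiff bail handle over it along its y. Origin at the centre of its underside. Starts standing on the lid, within 0.4 rad of the tank's direction.
- basket_bar (a point): Middle of the basket's handle bar: round steel, 9 mm thick, straight for 100 mm along the basket's y, 115 mm above the basket's underside. Pinch it in the middle so that both sides stay free for the prongs; the basket's walls end 70 mm below the bar.
- drain_stand: Fixed drain stand: aluminium drip tray 150 (x) x 180 (y) mm on feet, rim 25 mm high, with a steel post (16 mm thick, top 197 mm above the bench, at x = +62 mm) carrying a two-pronged hook that points to the stand's -x (the front). Origin at the middle of the tray, at bench level.
- hook_seat (a point): Where the middle of the basket's bar hangs: midway between the prongs (8 mm wires at y = +34 and -34 mm), 183 mm above the bench. The prongs slope down from the post 70 mm behind (+x) to this seat, then turn up at the front: their tips, 21 mm ahead (-x), reach 201 mm above the bench. Bring the bar in from the front over the tips, the basket passing under the prongs. Axes as the stand's.
- bolt_a: Steel hex bolt, 59 mm long, lying loose in the basket; origin at the centre of its underside.
- bolt_b: Steel hex bolt, 49 mm long, lying loose in the basket; origin at the centre of its underside.
- cleaner_bottle: Bystander: glass bottle with yellow cap, 66 mm wide, 164 mm high, standing beside the tank on its -y side; origin at its underside.
- spanner: Bystander: combination spanner, 178 mm long along its y, lying on the bench in front of the tank; origin at its middle.
- marker: Bystander: white paint marker with a blue cap, 130 mm long along its y, lying on the bench beside the tank on its -y side; origin at its middle.

How it is judged:
On the way, in this order (a step that is already met when the one before it is completed fails the run):
1. the basket hangs on both prongs of the drain stand, let go, the lid still shut (x of basket_bar in the frame of hook_seat between -0.022 and 0.05 m and y of basket_bar in the frame of hook_seat between -0.025 and 0.025 m and z of basket_bar in the frame of hook_seat between -0.008 and 0.018 m and angle between basket's own z axis and vertical below 0.35 rad and contact force between basket and drain_stand above 1 N and contact force between basket and the arm below 0.05 N and contact force between basket and the fingers below 0.05 N and linear speed of basket below 0.08 m/s and value of joint lid below 0.1 rad), for 0.3 s.
2. the lid is raised past its balance point, by five degrees or more (value of joint lid above 1.08 rad), for 0.2 s.
At the end, for the whole second after the job is handed in: Lid held still by the fingers 0.025 to 0.19 rad below its balance point (joint lid 0.81 to 0.975); basket at rest and upright, hanging free on both prongs of the drain stand (bar within 25 mm of midway), both bolts in it (value of joint lid between 0.81 and 0.975 rad and velocity of joint lid between -0.05 and 0.05 rad/s and contact force between the fingers and lid above 0.1 N and x of basket_bar in the frame of hook_seat between -0.022 and 0.05 m and y of basket_bar in the frame of hook_seat between -0.025 and 0.025 m and z of basket_bar in the frame of hook_seat between -0.008 and 0.018 m and angle between basket's own z axis and vertical below 0.35 rad and contact force between basket and drain_stand above 1 N and contact force between basket and the arm below 0.05 N and contact force between basket and the fingers below 0.05 N and linear speed of basket below 0.08 m/s and z of bolt_a in the frame of basket between -0.01 and 0.04 m and horizontal distance between each of bolt_a, bolt_b and basket below 0.065 m and z of bolt_b in the frame of basket between -0.01 and 0.04 m); the arm keeps its last pose, push and grip.
It fails at once if the cleaner_bottle is moved by more than 3 cm or tipped (distance of cleaner_bottle from where it was at the start of the episode above 0.03 m or angle between cleaner_bottle's own z axis and vertical above 0.4 rad).
It fails at once if the spanner is moved by more than 3 cm (distance of spanner from where it was at the start of the episode above 0.03 m).
It fails at once if the marker is moved by more than 3 cm (distance of marker from where it was at the start of the episode above 0.03 m).
It fails at once if the lid is flung up or slams (faster than 2.5 rad/s) (velocity of joint lid above 2.5 rad/s or velocity of joint lid below -2.5 rad/s).
It also fails if it takes over 59 s, if anything falls off the work surface, if the arm or the gripper's body presses on something with over 40 N, if the wrist force passes 120 N, or if a joint passes its speed limit or range.

## Working session

There is one attempt and no reset: what is moved stays moved. The work goes in short steps, Python scripts to look and compute and a tool call to move; the robot and the scene stay as the last step left them, time stands still between calls to the robot, and variables do not carry over. Pictures are saved under pics/ and viewed, on a budget of 10 in all, crops included, one or two more only if the job needs it, and the job is handed in when it is done.

Besides the shell and the picture viewer there is one more tool, called after "Call:" as a command line: name --argument value ..., lists and objects as JSON in quotes. move_arm: Moves the arm, as the interface text tells. Its arguments: {"type":"object","properties":{"targets":{"type":"string"},"force":{"type":"number"}},"required":["targets"]}

```bash
ls; mkdir -p pics; python3 - <<'E'
from rig import env
import cv2,numpy as np
o=env.get_obs()
for k,v in o.items(): print(k,np.round(v,4).tolist())
for n in("side","top"):
    d=env.get_image(n); print(n,d["camera_matrix"].tolist(),np.round(d["extrinsics"],4).tolist())
    cv2.imwrite(f"pics/{n}0.png",cv2.resize(d["img"][:,:,::-1],(800,600),interpolation=cv2.INTER_CUBIC))
    np.savez(f"{n}0.npz",**d)
E
```

```text
pics
clock 0.0
q [1.172, 0.2872, 1.5782, -0.0, 1.2786, -0.15]
joint_velocities [0.001, 0.001, -0.0001, -0.0004, -0.0009, -0.0024]
joint_torque [0.001, -40.598, -29.2626, -0.0, 0.0059, -0.0]
position [0.1659, 0.6535, 0.1902]
eef_rot [[-0.9692, 0.2463, -0.0009], [0.2463, 0.9692, -0.0022], [0.0003, -0.0024, -1.0]]
force [-0.3964, 0.0377, 0.0852]
wrist_torque [-0.0, -0.0062, -0.0005]
width 0.0852
side [[400.8827782684935, 0.0, 260.8848109539775], [0.0, 400.8827782684935, 190.1736900344357], [0.0, 0.0, 1.0]] [[-0.6212, 0.7834, 0.019, 0.3331], [0.5801, 0.476, -0.661, -0.2197], [-0.5269, -0.3996, -0.7502, 1.4809], [0.0, 0.0, 0.0, 1.0]]
top [[394.73613298757175, 0.0, 253.7315476481317], [0.0, 394.73613298757175, 186.83196196440036], [0.0, 0.0, 1.0]] [[0.0129, -0.9996, 0.0243, -0.0243], [-0.9967, -0.0148, -0.0801, 0.5963], [0.0805, -0.0232, -0.9965, 0.9852], [0.0, 0.0, 0.0, 1.0]]
```

View pics/side0.png

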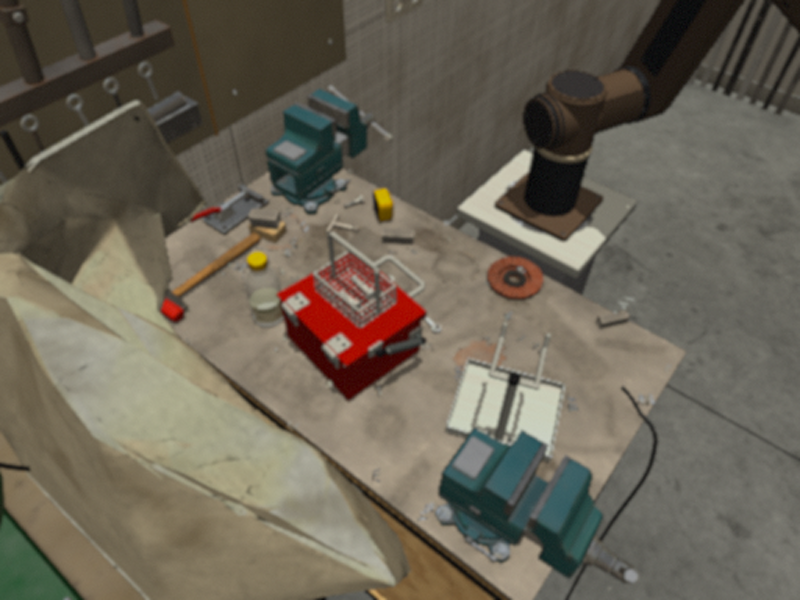

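View pics/top0.png

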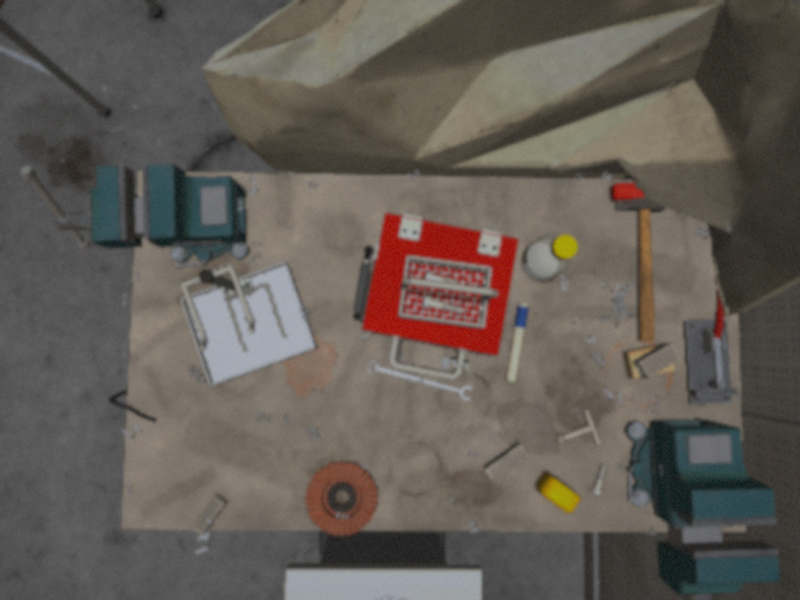

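Side view: red washer at about (350,330), basket on it with its bar at (355,265), drain stand at (510,395) with prong tips at (503,322) and (545,337). Top view: lid corners (387,213), (518,238), (498,355), (363,330); lid handle (428,374); stand tray (250,322) with prongs ending at (203,342) and (250,325). I need zoomed crops for accuracy.

```bash
python3 - <<'E'
import cv2,numpy as np
def crop(n,x,y,w,h,s):
    im=np.load(f"{n}0.npz")["img"][y:y+h,x:x+w,::-1]
    im=cv2.resize(im,None,fx=s,fy=s,interpolation=cv2.INTER_CUBIC)
    for i in range(-x%10,w,10): cv2.putText(im,str(x+i),(i*s,8),0,.3,(255,255,0),1); cv2.line(im,(i*s,10),(i*s,16),(255,255,0),1)
    for i in range(-y%10,h,10): cv2.putText(im,str(y+i),(0,i*s+4),0,.3,(0,255,255),1); cv2.line(im,(20,i*s),(26,i*s),(0,255,255),1)
    return im
cv2.imwrite("pics/c1.png",np.hstack([crop("top",225,130,112,125,4),crop("top",110,160,88,125,4)]))
cv2.imwrite("pics/c2.png",np.hstack([crop("side",175,140,110,125,4),crop("side",280,195,88,125,4)]))
E
```

```text
(no output)
```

View pics/c1.png

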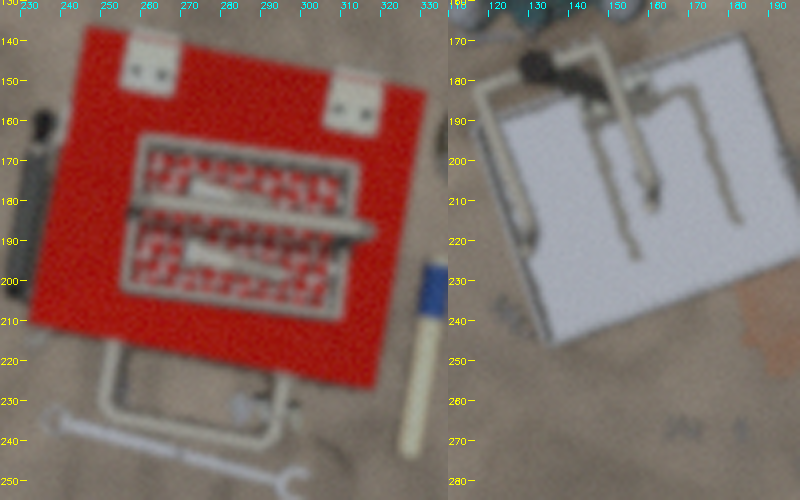

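View pics/c2.png

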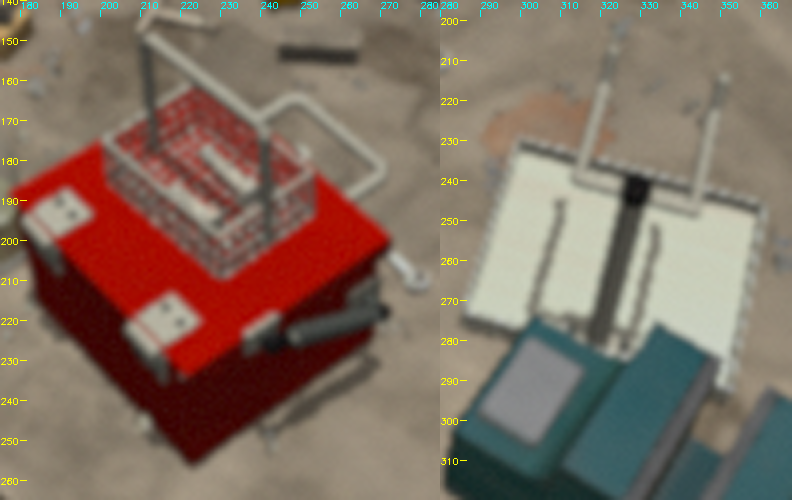

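Crops: the lid corners, the handle bar, the basket bar (top (258,181)–(318,188), side (211,150)–(241,169)) and the prong tips (top (130,220) and (161,211), side (323,206) and (351,214)) are all readable. Fitting poses now.

```bash
cat > h.py <<'E'
import numpy as np
from scipy.optimize import least_squares
C={n:np.load(f"{n}0.npz") for n in("top","side")}
def proj(n,P):
    E=C[n]["extrinsics"];p=np.atleast_2d(P)@E[:3,:3].T+E[:3,3]
    p=p@C[n]["camera_matrix"].T; return p[:,:2]/p[:,2:]
def world(v,P):
    c,s=np.cos(v[2]),np.sin(v[2]);P=np.array(P,float)
    return np.c_[v[0]+c*P[:,0]-s*P[:,1],v[1]+s*P[:,0]+c*P[:,1],P[:,2]]
def fit(obs,x0):
    f=lambda v:np.concatenate([(proj(n,world(v,[p]))-q).ravel() for n,p,q in obs])
    r=least_squares(f,x0,loss="soft_l1"); return r.x,f(r.x).reshape(-1,2)
E
python3 - <<'E'
from h import *
np.set_printoptions(precision=4,suppress=True)
L=[("top",(0,.102,.126),(247,136.75)),("top",(0,-.102,.126),(331.75,153)),("top",(-.178,-.102,.126),(318.75,227.25)),("top",(-.178,.102,.126),(232,210.5)),
("top",(-.22,.048,.116),(253,233)),("top",(-.22,-.048,.116),(291.25,240)),
("side",(-.178,.102,.126),(272,200)),("side",(0,.102,.126),(220.5,234.5))]
v,r=fit(L,[.6,0,0]);print("hinge",v,"handle",world(v,[(-.22,0,.116)]));print(r.T)
B=[("top",(0,.055,.241),(258.25,181)),("top",(0,-.055,.241),(318,188)),("side",(0,-.055,.241),(211.25,150)),("side",(0,.055,.241),(241.25,169.25))]
b,r=fit(B,[.5,0,0]);print("bar",b);print(r.T)
# z free
S=[("top",(-.021,.034,.201),(130.25,220)),("top",(-.021,-.034,.201),(161.25,210.75)),("side",(-.021,-.034,.201),(323.25,206.25)),("side",(-.021,.034,.201),(351,214.5)),
]
s,r=fit(S,[.5,.3,0]);print("seat",s);print(r.T)
T=[("top",(.075,-.09,.025),(183,168.25)),("top",(-.075,.09,.025),(135.25,245.75)),("side",(-.075,-.09,.025),(300,230.75)),("side",(-.075,.09,.025),(361.25,246.25)),("side",(.075,-.09,.025),(286,274.5))]
t,r=fit(T,[.5,.3,0]);print("tray",t,"seat",world(t,[(-.008,0,.183)]));print(r.T)
E
```

```text
hinge [ 0.6906 -0.096  -0.1803] handle [[ 0.4742 -0.0566  0.116 ]]
[[-0.3474  0.9505  0.3144 -0.4242 -1.8492  0.7824  0.7513  0.142 ]
 [-1.8067 -1.0051  0.2226 -0.2166 -0.1701  0.8456 -1.0144 -0.5717]]
bar [ 0.5847 -0.0815 -0.0915]
[[ 3.3438 -2.108   0.2903 -0.2341]
 [ 0.6317 -0.5747 -0.9085  1.064 ]]
seat [0.5383 0.2194 0.3039]
[[-0.8871 -0.1869 -0.8856 -1.2792]
 [ 0.5756  0.4326  0.3105  0.2502]]
tray [0.5449 0.2258 0.3643] seat [[0.5374 0.2229 0.183 ]]
[[-1.1793 -1.6339 -1.165   0.3757 -0.9266]
 [-2.2032  0.4551 -1.3137 -0.2421 -0.9169]]
```

```bash
cat >> h.py <<'E'
def rel(P,psi):
    from rig import env
    o=env.get_obs();p=np.array(o["position"]);R=np.array(o["eef_rot"])
    d=(np.array(P)-p)@R*1000; cur=np.arctan2(R[1,1],R[0,1])
    w=-(psi-cur); w=(w+np.pi/2)%np.pi-np.pi/2
    print("t",o["clock"],"shift",np.round(d,1),"turn",round(w,3),"pos",np.round(p,4),"psi",round(cur,3),"F",np.round(o["force"],1),"w",round(float(o["width"]),4))
E
python3 -c "
from h import *
rel((.585,-.0815,.30),-.09)
rel((.375,.28,.30),1.322)"
```

```text
t 0.1 shift [-587.2 -609.5 -108.5] turn 1.412 pos [0.1659 0.6536 0.1904] psi 1.322 F [-0.5 -0.4 -0.3] w 0.0857
t 0.1 shift [-294.6 -310.8 -109.1] turn -0.0 pos [0.1659 0.6536 0.1904] psi 1.322 F [-0.5 -0.4 -0.3] w 0.0857
```

Call:
move_arm --targets "0 0 -40 0 0 0 0; 0 0 -80 0 0 0 0; -30 -30 -108 0 0 0.1 0; -58 -60 -108 0 0 0.2 0; -87 -90 -108 0 0 0.3 0; -116 -120 -108 0 0 0.4 0; -145 -150 -108 0 0 0.5 0; -174 -180 -108 0 0 0.6 0; -203 -210 -108 0 0 0.7 0; -232 -240 -108 0 0 0.8 0"

```text
clock: 0.93
position: [0.3283, 0.3691, 0.2991]
eef_rot: [[-0.495, 0.869, -0.0], [0.869, 0.495, -0.0], [-0.0, -0.001, -1.0]]
force: [0.6, 0.2, -0.2]
width: 0.0856
```

```bash
python3 -c "
from h import *
rel((.585,-.0815,.30),-.09)"
```

```text
t 0.9333 shift [-5.186e+02  1.000e-01 -8.000e-01] turn 0.608 pos [0.3283 0.3691 0.2991] psi 0.518 F [ 0.6  0.2 -0.2] w 0.0856
```

Call:
move_arm --targets "-40 0 0 0 0 0.1 0; -80 0 0 0 0 0.2 0; -120 0 0 0 0 0.3 0; -160 0 0 0 0 0.4 0; -200 0 0 0 0 0.5 0; -240 0 0 0 0 0.6 0; -280 0 0 0 0 0.608 0; -320 0 0 0 0 0.608 0; -360 0 0 0 0 0.608 0; -400 0 0 0 0 0.608 0"

```text
clock: 1.77
position: [0.5279, 0.0224, 0.2992]
eef_rot: [[0.086, 0.996, -0.001], [0.996, -0.086, 0.0], [0.0, -0.001, -1.0]]
force: [0.3, -0.4, 0.2]
width: 0.0854
```

```bash
python3 -c "
from h import *
rel((.585,-.0815,.222),-.09)"
```

```text
t 1.7667 shift [-98.6  65.9  77.1] turn 0.004 pos [0.5279 0.0224 0.2992] psi -0.086 F [ 0.3 -0.4  0.2] w 0.0854
```

Call:
move_arm --targets "-33 22 0 0 0 0 0; -66 44 0 0 0 0 0; -98 66 0 0 0 0 0; -98 66 0 0 0 0 0; -98 66 30 0 0 0 0; -98 66 60 0 0 0 0; -98 66 77 0 0 0 0; -98 66 77 0 0 0 0" --force 40

```text
clock: 2.43
position: [0.5816, -0.0778, 0.2163]
eef_rot: [[0.086, 0.996, -0.011], [0.996, -0.086, 0.003], [0.003, -0.011, -1.0]]
force: [-0.3, 0.3, -1.3]
width: 0.0855
```

```bash
python3 - <<'E'
from h import *
from rig import env
import cv2
rel((.585,-.0815,.222),-.09)
a=env.get_image("side")["img"][110:260,160:300,::-1];b=env.get_image("top")["img"][125:275,210:350,::-1]
cv2.imwrite("pics/g1.png",cv2.resize(np.hstack([a,b]),None,fx=2.8,fy=2.8,interpolation=cv2.INTER_CUBIC))
E
```

```text
t 2.4333 shift [-3.4  3.7 -5.7] turn 0.004 pos [ 0.5816 -0.0778  0.2163] psi -0.086 F [-0.3  0.3 -1.3] w 0.0855
```

View pics/g1.png

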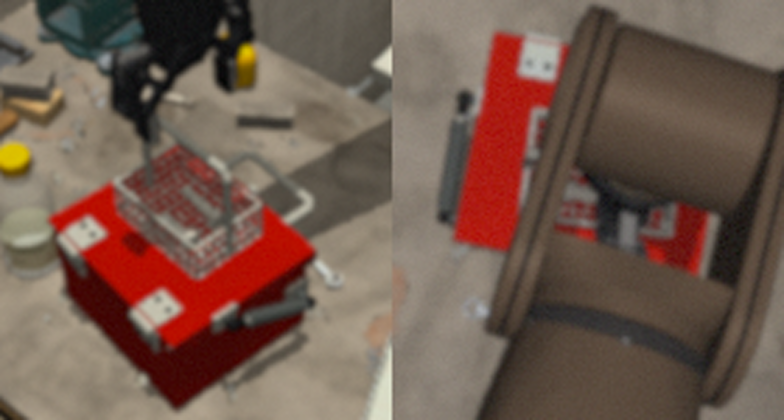

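The picture shows the fingers around the bar, seemingly toward its -y end; checking by projection.

```bash
python3 - <<'E'
from h import *
np.set_printoptions(precision=1,suppress=True)
from rig import env
o=env.get_obs();p=np.array(o["position"]);R=np.array(o["eef_rot"])
pts=[p,p+.043*R[:,1]-.013*R[:,2],p-.043*R[:,1]-.013*R[:,2],[.585,-.0815,.241],[.590,-.027,.241],[.58,-.136,.241]]
print((proj("side",pts)-[160,110])*2.8); print(p, o["clock"])
E
```

```text
[[188.1 154.4]
 [152.6 168.5]
 [220.9 121.2]
 [184.4 138.6]
 [226.4 168.9]
 [144.3 109.7]]
[ 0.6 -0.1  0.2] 2.5333
```

```bash
python3 - <<'E'
from h import *
from rig import env
import cv2
im=env.get_image("side")["img"][105:185,190:270,::-1]
cv2.imwrite("pics/g2.png",cv2.resize(im,None,fx=7,fy=7,interpolation=cv2.INTER_CUBIC))
rel((.585,-.0815,.222),-.09)
E
```

```text
t 2.5833 shift [-2.7 -0.2  1.8] turn 0.004 pos [ 0.5854 -0.0788  0.2238] psi -0.086 F [0.3 1.  0.9] w 0.0857
```

View pics/g2.png

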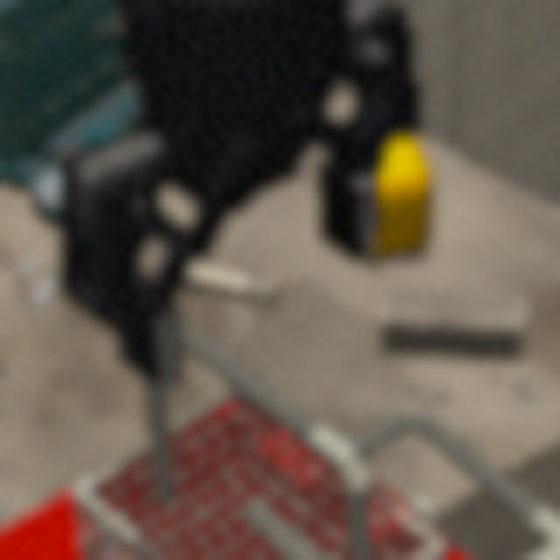

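The pictured fingertips seem higher than my projection predicts; closing the fingers is a harmless test (the opening should stop near 9 mm).

Call:
move_arm --targets "-2 0 0 0 0 0 80; -2 0 0 0 0 0 160; -2 0 0 0 0 0 255; -2 0 0 0 0 0 255; -2 0 0 0 0 0 255; -2 0 0 0 0 0 255; -2 0 0 0 0 0 255" --force 50

```text
clock: 3.17
position: [0.5848, -0.081, 0.2227]
eef_rot: [[0.086, 0.996, 0.0], [0.996, -0.086, -0.0], [-0.0, 0.0, -1.0]]
force: [0.3, -0.2, 0.7]
width: 0.0008
```

```bash
python3 - <<'E'
from h import *
from rig import env
import cv2
im=env.get_image("side")["img"][105:185,190:270,::-1]
cv2.imwrite("pics/g3.png",cv2.resize(im,None,fx=7,fy=7,interpolation=cv2.INTER_CUBIC))
rel((.585,-.0815,.222),-.09)
E
```

```text
t 3.2167 shift [-0.5  0.3  0.6] turn 0.004 pos [ 0.5847 -0.081   0.2226] psi -0.086 F [-0.1 -0.   0.7] w -0.0
```

View pics/g3.png

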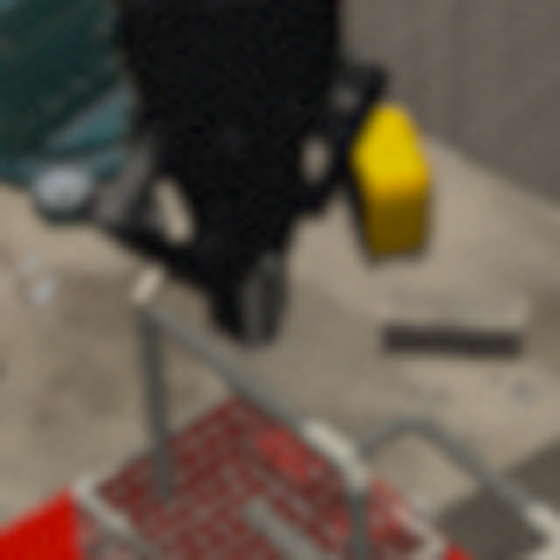

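The fingers shut to zero, with tips at about (245,340) in the crop, above and behind the bar in the view. I'll check the heights: refit the bar with free z and project the tank's bottom corner and the robot base.

```bash
python3 - <<'E'
from h import *
np.set_printoptions(precision=4,suppress=True)
def fz(obs,x0):
    f=lambda v:np.concatenate([(proj(n,world(v[:3],[(p[0],p[1]*v[4],p[2]+v[3])]))-q).ravel() for n,p,q in obs])
    r=least_squares(f,list(x0)+[0,1.]);print(r.x);print(f(r.x).reshape(-1,2).T)
B=[("top",(0,.055,.241),(258.25,181)),("top",(0,-.055,.241),(318,188)),("side",(0,-.055,.241),(211.25,150)),("side",(0,.055,.241),(241.25,169.25))]
fz(B,[.585,-.08,-.09])
S=[("top",(-.021,.034,.201),(130.25,220)),("top",(-.021,-.034,.201),(161.25,210.75)),("side",(-.021,-.034,.201),(323.25,206.25)),("side",(-.021,.034,.201),(351,214.5))]
fz(S,[.54,.22,.3])
print("tankbottom obs 223,256",proj("side",world([.6906,-.096,-.1803],[(0,.095,0),(-.005,.095,0)])))
print("base obs ~358,147",proj("side",[0,0,0]),proj("side",[0,0,.1]))
from rig import env
for n in("side","top"):
    d=env.get_image(n);print(np.abs(d["extrinsics"]-C[n]["extrinsics"]).max())
E
```

```text
[ 0.5849 -0.0805 -0.093   0.0014  1.0625]
[[ 1.1832 -0.785  -0.3724  0.9549]
 [ 0.2429 -0.5057 -1.7372  1.6209]]
[0.5384 0.2196 0.3053 0.001  0.9928]
[[-0.9581 -0.4593 -0.7196 -1.2762]
 [ 0.5206  0.3927  0.1486  0.0062]]
tankbottom obs 223,256 [[221.6846 258.7151]
 [223.119  257.702 ]]
base obs ~358,147 [[351.0592 130.7092]] [[356.4118 108.6889]]
0.0
0.0
```

Cameras agree with the known heights, so the fingertips really are some 40–50 mm higher than reported. Descending 42 mm open is safe under either reading (body stays above the bar, tips above the basket rim); then close and check.

Call:
move_arm --targets "0 0 0 0 0 0 0; 0 0 0 0 0 0 0; 0 0 0 0 0 0 0; 0 0 0 0 0 0 0; 0 0 0 0 0 0 0; 0 0 10 0 0 0 0; 0 0 22 0 0 0 0; 0 0 34 0 0 0 0; 0 0 42 0 0 0 0; 0 0 42 0 0 0 0" --force 40

```text
clock: 4.15
position: [0.5827, -0.0803, 0.1766]
eef_rot: [[0.086, 0.996, -0.006], [0.996, -0.086, 0.002], [0.001, -0.006, -1.0]]
force: [-1.1, -0.0, -1.9]
width: 0.0856
```

```bash
python3 - <<'E'
from h import *
from rig import env
import cv2
im=env.get_image("side")["img"][105:185,190:270,::-1]
cv2.imwrite("pics/g4.png",cv2.resize(im,None,fx=7,fy=7,interpolation=cv2.INTER_CUBIC))
rel((.585,-.0815,.222),-.09)
E
```

```text
t 4.2 shift [ -0.7   1.4 -43.9] turn 0.004 pos [ 0.5835 -0.0806  0.1781] psi -0.086 F [-0.3  0.6 -0.2] w 0.0856
```

View pics/g4.png

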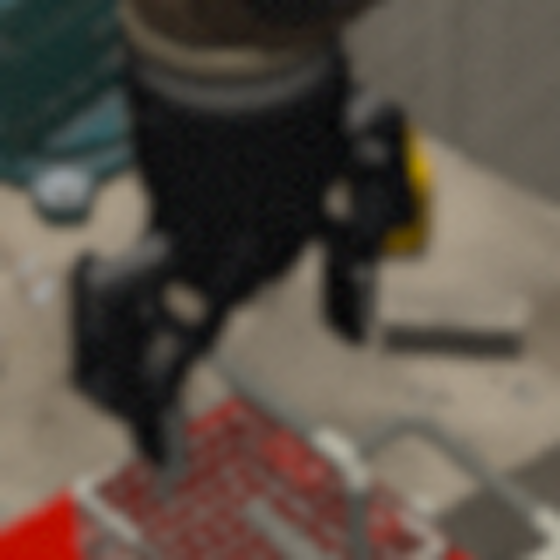

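The tips now appear at (155,465) and (350,340), matching a true TCP height of about 0.222: the arm reads roughly 44 mm too low relative to the scene. Closing.

Call:
move_arm --targets "0 0 0 0 0 0 100; 0 0 0 0 0 0 180; 0 0 0 0 0 0 255; 0 0 0 0 0 0 255; 0 0 0 0 0 0 255; 0 0 0 0 0 0 255; 0 0 0 0 0 0 255; 0 0 0 0 0 0 255" --force 50

```text
clock: 4.87
position: [0.5851, -0.081, 0.181]
eef_rot: [[0.086, 0.996, 0.001], [0.996, -0.086, -0.0], [0.0, 0.001, -1.0]]
force: [1.0, 0.8, 0.8]
width: 0.0072
```

Call:
move_arm --targets "0 0 0 0 0 0 255; 0 0 0 0 0 0 255; 0 0 -5 0 0 0 255; 0 0 -15 0 0 0 255; 0 0 -25 0 0 0 255; 0 0 -35 0 0 0 255; 0 0 -40 0 0 0 255; 0 0 -40 0 0 0 255; 0 0 -40 0 0 0 255" --force 70

```text
clock: 5.62
position: [0.585, -0.0811, 0.2213]
eef_rot: [[0.086, 0.996, 0.001], [0.996, -0.086, -0.0], [-0.0, 0.001, -1.0]]
force: [0.9, -0.1, -3.5]
width: 0.0066
```

```bash
python3 - <<'E'
from h import *
from rig import env
import cv2
im=env.get_image("side")["img"][85:205,170:290,::-1]
cv2.imwrite("pics/g5.png",cv2.resize(im,None,fx=5,fy=5,interpolation=cv2.INTER_CUBIC))
rel((.585,-.0815,.222),-.09)
E
```

```text
t 5.6667 shift [-0.5  0.5 -1.5] turn 0.004 pos [ 0.5846 -0.0809  0.2205] psi -0.086 F [ 0.4  0.8 -4. ] w 0.0068
```

View pics/g5.png

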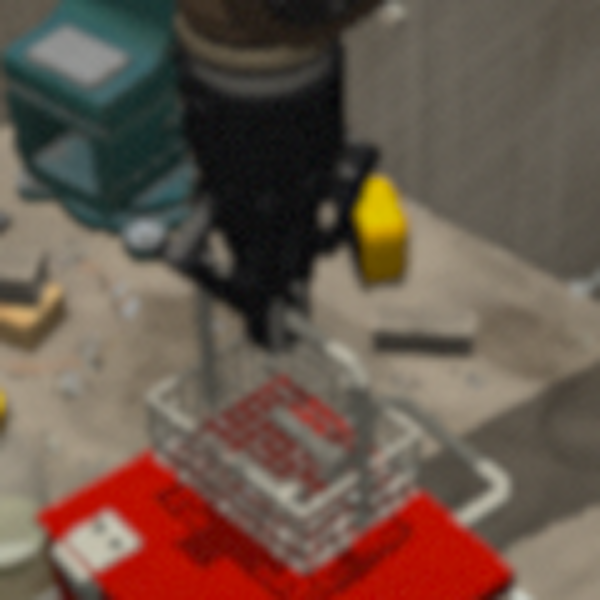

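Basket is lifted, held mid-bar (at (278,315)) level over the lid. Moving toward the front of the hook.

```bash
python3 -c "
from h import *
rel((.4526,.1927,.2205),.32)
print(proj('side',[(.538,.221,.183)]))"
```

```text
t 5.6667 shift [ 2.613e+02 -1.550e+02  1.000e-01] turn -0.406 pos [ 0.5846 -0.0809  0.2205] psi -0.086 F [ 0.4  0.8 -4. ] w 0.0068
[[333.28473891 221.79773537]]
```

Call:
move_arm --targets "6 -7 0 0 0 0 255; 20 -24 0 0 0 0 255; 38 -46 0 0 0 -0.05 255; 56 -68 0 0 0 -0.1 255; 74 -90 0 0 0 -0.15 255; 92 -112 0 0 0 -0.2 255; 108 -132 0 0 0 -0.25 255; 122 -142 0 0 0 -0.3 255; 140 -146 0 0 0 -0.35 255; 160 -147 0 0 0 -0.4 255"

```text
clock: 6.5
position: [0.4501, 0.092, 0.22]
eef_rot: [[-0.311, 0.95, -0.001], [0.95, 0.311, -0.0], [0.0, -0.001, -1.0]]
force: [0.8, -0.2, -3.3]
width: 0.0066
```

Call:
move_arm --targets "18 7 0 0 0 0 255; 38 14 0 0 0 0 255; 58 22 0 0 0 0 255; 74 28 0 0 0 0 255; 86 32 0 0 0 0 255; 92 34 0 0 0 0 255; 94 35 0 0 0 0 255; 94 35 0 0 0 0 255; 94 35 0 0 0 0 255"

```text
clock: 7.25
position: [0.456, 0.1908, 0.2204]
eef_rot: [[-0.309, 0.951, -0.001], [0.951, 0.309, -0.001], [-0.0, -0.001, -1.0]]
force: [-0.1, -0.3, -2.9]
width: 0.0067
```

```bash
python3 - <<'E'
from h import *
from rig import env
import cv2
im=env.get_image("side")["img"][110:260,270:400,::-1]
cv2.imwrite("pics/g6.png",cv2.resize(im,None,fx=4,fy=4,interpolation=cv2.INTER_CUBIC))
rel((.4526,.1927,.175),.32)
o=env.get_obs();p=np.array(o["position"])+[0,0,.06]
s=np.sin(.315);c=np.cos(.315)
print((proj("side",[p,p+.055*np.array([-s,c,0]),p-.055*np.array([-s,c,0]),p-[0,0,.016]])-[270,110])*4)
E
```

```text
t 7.3 shift [ 3.  -2.7 45.5] turn -0.007 pos [0.4562 0.1907 0.2204] psi 0.313 F [ 0.3 -0.2 -4. ] w 0.0067
[[307.16854283 237.23159249]
 [399.26474318 261.71821511]
 [217.34507915 213.34924718]
 [302.39505695 255.82369285]]
```

View pics/g6.png

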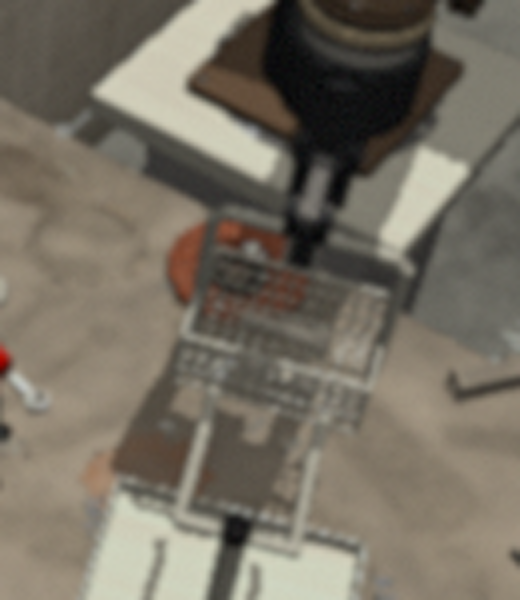

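Bar seen from (215,210) to (410,268) with its middle at about (312,238), against the predicted (307,237): the height offset of 60 mm (TCP reading to bar) is confirmed. Now lower a little and go in over the prong tips.

Call:
move_arm --targets "0 0 20 0 0 0 255; 0 0 40 0 0 0 255; 0 0 52 0 0 0 255; 3 10 52 0 0 0 255; 3 25 52 0 0 0 255; 3 40 52 0 0 0 255; 3 55 52 0 0 0 255; 3 70 52 0 0 0 255; 3 82 52 0 0 0 255; 3 88 52 0 0 0 255"

```text
clock: 8.13
position: [0.5418, 0.2218, 0.1698]
eef_rot: [[-0.308, 0.951, 0.003], [0.951, 0.308, 0.001], [-0.0, 0.003, -1.0]]
force: [0.6, -0.1, -3.8]
width: 0.007
```

Call:
move_arm --targets "0 0 0 0 0 0 255; 0 0 0 0 0 0 255; 0 0 10 0 0 0 255; 0 0 20 0 0 0 255; 0 0 28 0 0 0 255; 0 0 34 0 0 0 255; 0 0 38 0 0 0 255; 0 0 38 0 0 0 255"

```text
clock: 8.8
position: [0.5379, 0.221, 0.1288]
eef_rot: [[-0.309, 0.951, -0.003], [0.951, 0.309, -0.001], [0.0, -0.003, -1.0]]
force: [0.0, -0.2, -2.8]
width: 0.0065
```

Call:
move_arm --targets "0 0 2 0 0 0 255; 0 0 4 0 0 0 255; 0 0 5 0 0 0 255; 0 0 5 0 0 0 255; 0 0 5 0 0 0 255"

```text
clock: 9.22
position: [0.5392, 0.2213, 0.1259]
eef_rot: [[-0.309, 0.951, 0.0], [0.951, 0.309, 0.0], [-0.0, 0.0, -1.0]]
force: [0.0, 0.1, -2.9]
width: 0.007
```

```bash
python3 - <<'E'
from h import *
rel((.538,.221,.123),.313)
E
```

```text
t 9.2167 shift [ 0.1 -1.3  2.9] turn 0.001 pos [0.5392 0.2213 0.1259] psi 0.314 F [ 0.   0.1 -2.9] w 0.007
```

Call:
move_arm --targets "0 0 2 0 0 0 255; 0 0 3 0 0 0 255; 0 0 4 0 0 0 255; 0 0 4 0 0 0 255; 0 0 4 0 0 0 255; 0 0 4 0 0 0 255"

```text
clock: 9.72
position: [0.5394, 0.2214, 0.1225]
eef_rot: [[-0.309, 0.951, 0.001], [0.951, 0.309, 0.0], [-0.0, 0.001, -1.0]]
force: [-1.2, -0.7, 2.9]
width: 0.0069
```

```bash
python3 - <<'E'
from h import *
from rig import env
import cv2
im=env.get_image("side")["img"][130:280,270:400,::-1]
cv2.imwrite("pics/g7.png",cv2.resize(im,None,fx=4,fy=4,interpolation=cv2.INTER_CUBIC))
rel((.538,.221,.123),.313)
rel((.538,.221,.123),.313)
E
```

```text
t 9.7667 shift [ 0.1 -1.4 -0.5] turn 0.001 pos [0.5394 0.2214 0.1225] psi 0.314 F [-1.5 -1.3  3.4] w 0.0066
t 9.7667 shift [ 0.1 -1.4 -0.5] turn 0.001 pos [0.5394 0.2214 0.1225] psi 0.314 F [-1.5 -1.3  3.4] w 0.0066
```

View pics/g7.png

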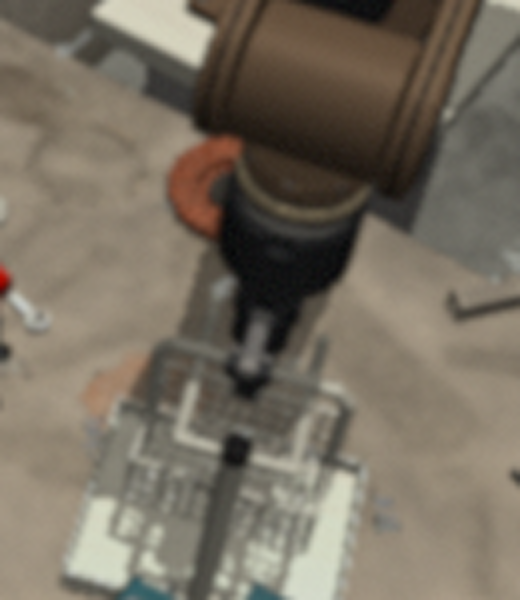

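Seated: wrist force turned to +3 N up at the height expected, the bar from (160,350) to (345,405) lies across both prongs with tips at (222,285) and (320,340). Releasing with a partial opening.

Call:
move_arm --targets "0 0 -1 0 0 0 215; 0 0 -1 0 0 0 180; 0 0 -1 0 0 0 160; 0 0 -1 0 0 0 160; 0 0 -1 0 0 0 160; 0 0 -10 0 0 0 160; 0 0 -30 0 0 0 160; 0 0 -60 0 0 0 160; 0 0 -90 0 0 0 160; 0 0 -120 0 0 0 160"

```text
clock: 10.6
position: [0.5389, 0.2213, 0.2434]
eef_rot: [[-0.309, 0.951, 0.0], [0.951, 0.309, -0.0], [-0.0, 0.0, -1.0]]
force: [1.0, -0.1, 0.3]
width: 0.0321
```

```bash
python3 - <<'E'
from h import *
from rig import env
import cv2
im=env.get_image("side")["img"][130:280,270:400,::-1]
cv2.imwrite("pics/g8.png",cv2.resize(im,None,fx=4,fy=4,interpolation=cv2.INTER_CUBIC))
rel((.4742,-.0566,.23),-.18)
rel((.4742,-.0566,.053),-.18)
E
```

```text
t 10.65 shift [-244.  -151.3   20.2] turn 0.494 pos [0.5424 0.2222 0.2518] psi 0.314 F [0.8 1.1 5.2] w 0.0321
t 10.65 shift [-243.8 -153.6  197.1] turn 0.494 pos [0.5424 0.2222 0.2518] psi 0.314 F [0.8 1.1 5.2] w 0.0321
```

View pics/g8.png

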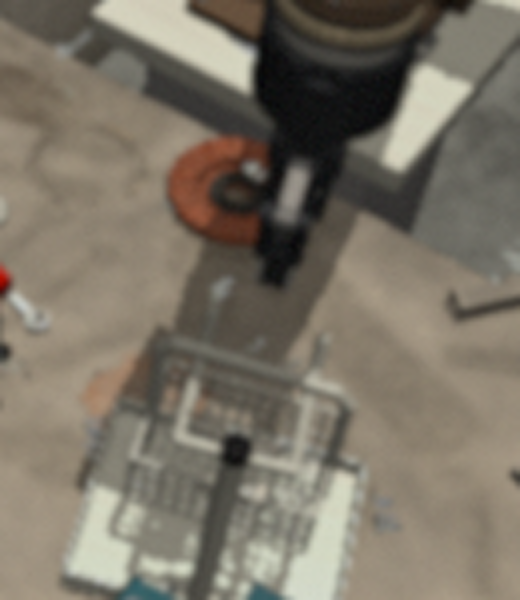

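The basket hangs on both prongs by itself, bar (160,340)–(345,405). Next the lid handle.

Call:
move_arm --targets "-15 -10 0 0 0 0 160; -45 -28 0 0 0 0.1 160; -80 -50 0 0 0 0.2 160; -115 -72 0 0 0 0.3 160; -150 -94 0 0 0 0.4 160; -185 -115 0 0 0 0.494 160; -215 -134 0 0 0 0.494 160; -235 -146 10 0 0 0.494 160; -244 -151 10 0 0 0.494 160; -244 -151 10 0 0 0.494 160"

```text
clock: 11.48
position: [0.4704, -0.0589, 0.2317]
eef_rot: [[0.182, 0.983, -0.0], [0.983, -0.182, 0.0], [-0.0, -0.0, -1.0]]
force: [0.4, 0.5, 0.7]
width: 0.0316
```

```bash
python3 - <<'E'
from h import *
rel((.4742,-.0566,.056),-.18)
E
```

```text
t 11.4833 shift [  3.    3.4 175.7] turn -0.003 pos [ 0.4704 -0.0589  0.2317] psi -0.183 F [0.4 0.5 0.7] w 0.0316
```

Call:
move_arm --targets "3 3 30 0 0 0 160; 3 3 60 0 0 0 160; 3 3 90 0 0 0 160; 3 3 110 0 0 0 160; 3 3 120 0 0 0 160; 3 3 120 0 0 0 160"

```text
clock: 11.98
position: [0.473, -0.0533, 0.1094]
eef_rot: [[0.178, 0.984, -0.005], [0.984, -0.178, 0.002], [0.001, -0.005, -1.0]]
force: [0.0, 0.9, 0.3]
width: 0.0319
```

Call:
move_arm --targets "0 0 8 0 0 0 160; 0 0 16 0 0 0 160; 0 0 24 0 0 0 160; 0 0 32 0 0 0 160; 0 0 40 0 0 0 160; 0 0 48 0 0 0 160; 0 0 54 0 0 0 160; 0 0 54 0 0 0 160; 0 0 54 0 0 0 160" --force 40

```text
clock: 12.73
position: [0.474, -0.0549, 0.0571]
eef_rot: [[0.179, 0.984, -0.001], [0.984, -0.179, 0.0], [0.0, -0.001, -1.0]]
force: [-0.4, -0.6, -0.1]
width: 0.0317
```

```bash
python3 - <<'E'
from h import *
from rig import env
import cv2
im=env.get_image("side")["img"][110:240,190:320,::-1]
cv2.imwrite("pics/g9.png",cv2.resize(im,None,fx=4.5,fy=4.5,interpolation=cv2.INTER_CUBIC))
rel((.4742,-.0566,.056),-.18)
E
```

```text
t 12.7833 shift [-1.6  0.   1.6] turn -0.0 pos [ 0.4744 -0.055   0.0576] psi -0.18 F [-0.8  0.6 -0.1] w 0.032
```

View pics/g9.png

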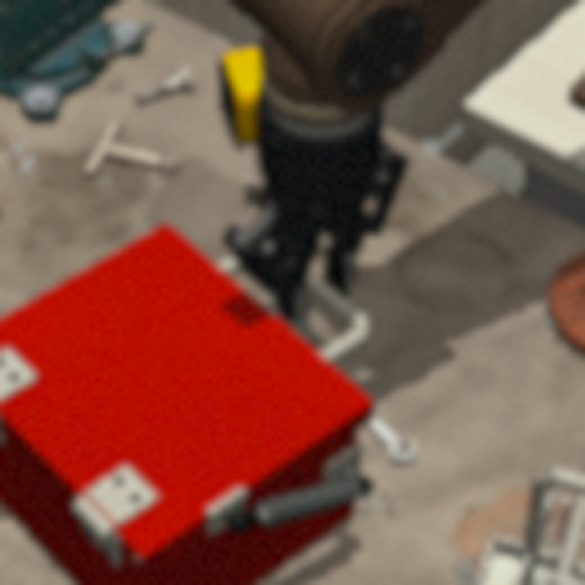

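The fingers straddle the lid bar near (315,285), one in the gap. Closing.

Call:
move_arm --targets "0 0 0 0 0 0 190; 0 0 0 0 0 0 220; 0 0 0 0 0 0 255; 0 0 0 0 0 0 255; 0 0 0 0 0 0 255" --force 40

```text
clock: 13.2
position: [0.474, -0.055, 0.0582]
eef_rot: [[0.179, 0.984, -0.001], [0.984, -0.179, -0.0], [-0.0, -0.001, -1.0]]
force: [-4.2, -0.1, 6.2]
width: 0.0082
```

```bash
python3 - <<'E'
from h import *
from rig import env
o=env.get_obs();p=np.array(o["position"]);rel(p,-.18)
# arc in tool axes (tool y ~ tank +x, tool -z up), start angle 0
for a in np.arange(0.0,1.21,.05):
    e=a-.018;print(round(a,2),"y %.1f z %.1f"%(220*(np.cos(.018)-np.cos(e)),-220*(np.sin(e)+np.sin(.018))))
E
```

```text
t 13.2 shift [0. 0. 0.] turn 0.0 pos [ 0.474  -0.055   0.0582] psi -0.18 F [-4.2 -0.1  6.2] w 0.0082
0.0 y 0.0 z -0.0
0.05 y 0.1 z -11.0
0.1 y 0.7 z -22.0
0.15 y 1.9 z -32.9
0.2 y 3.6 z -43.8
0.25 y 5.9 z -54.5
0.3 y 8.7 z -65.2
0.35 y 12.0 z -75.7
0.4 y 15.8 z -86.0
0.45 y 20.2 z -96.1
0.5 y 25.0 z -105.9
0.55 y 30.4 z -115.6
0.6 y 36.2 z -124.9
0.65 y 42.5 z -133.9
0.7 y 49.2 z -142.6
0.75 y 56.3 z -151.0
0.8 y 63.9 z -159.0
0.85 y 71.8 z -166.6
0.9 y 80.1 z -173.8
0.95 y 88.8 z -180.6
1.0 y 97.8 z -186.9
1.05 y 107.1 z -192.8
1.1 y 116.7 z -198.2
1.15 y 126.5 z -203.1
1.2 y 136.6 z -207.5
```

Call:
move_arm --targets "0 0 -5 0 0 0 255; 0.1 0.1 -11 0 0 0 255; 0 0.7 -22 0 0 0 255; 0 1.9 -32.9 0 0 0 255; 0 3.6 -43.8 0 0 0 255; 0 5.9 -54.5 0 0 0 255; 0 8.7 -65.2 0 0 0 255; 0 12 -75.7 0 0 0 255; 0 15.8 -86 0 0 0 255; 0 15.8 -86 0 0 0 255"

```text
clock: 14.03
position: [0.4897, -0.0578, 0.1466]
eef_rot: [[0.179, 0.984, -0.002], [0.984, -0.179, 0.0], [-0.0, -0.002, -1.0]]
force: [-8.2, -1.4, 1.6]
width: 0.0083
```

```bash
cat >>h.py <<'E'
def lid():
    from rig import env
    o=env.get_obs();p=np.array(o["position"]);u=np.array([np.cos(.18),-np.sin(.18)])
    d=(p-[.474,-.055,.0582]); x=-(.21996-d[:2]@u);z=d[2]-.004
    print("a %.3f r %.4f lat %.4f"%(np.arctan2(z,-x)+.018,np.hypot(x,z),d[:2]@[u[1],-u[0]]),"F",np.round(o["force"],1),"w",round(float(o["width"]),4),"t",o["clock"],"pos",np.round(p,4))
E
python3 -c "
from h import *
lid()"
```

```text
a 0.410 r 0.2207 lat -0.0000 F [-8.2 -1.4  1.6] w 0.0083 t 14.0333 pos [ 0.4897 -0.0578  0.1466]
```

Call:
move_arm --targets "0 3 -10.1 0 0 0 255; 0 7.5 -19.9 0 0 0 255; 0 12.6 -29.6 0 0 0 255; 0 18.4 -38.9 0 0 0 255; 0 24.7 -47.9 0 0 0 255; 0 31.4 -56.6 0 0 0 255; 0 38.5 -65 0 0 0 255; 0 46 -73 0 0 0 255; 0 54 -80.6 0 0 0 255; 0 54 -80.6 0 0 0 255"

```text
clock: 14.87
position: [0.5452, -0.0678, 0.2289]
eef_rot: [[0.179, 0.984, 0.004], [0.984, -0.179, -0.001], [-0.0, 0.004, -1.0]]
force: [-6.6, -0.0, 5.5]
width: 0.0083
```

```bash
python3 -c "
from h import *
lid()"
```

```text
a 0.864 r 0.2227 lat -0.0001 F [-6.6 -0.   5.5] w 0.0083 t 14.8667 pos [ 0.5452 -0.0678  0.2289]
```

Call:
move_arm --targets "0 7.6 -8.5 0 0 0 255; 0 16.3 -15.3 0 0 0 255; 0 25.3 -21.6 0 0 0 255; 0 34.6 -27.5 0 0 0 255; 0 44.2 -32.9 0 0 0 255; 0 52 -36.9 0 0 0 255; 0 52 -36.9 0 0 0 255; 0 52 -36.9 0 0 0 255; 0 52 -36.9 0 0 0 255; 0 52 -36.9 0 0 0 255"

```text
clock: 15.7
position: [0.5959, -0.077, 0.2648]
eef_rot: [[0.179, 0.984, 0.006], [0.984, -0.179, -0.001], [-0.0, 0.006, -1.0]]
force: [-3.4, 0.3, 6.6]
width: 0.0083
```

```bash
python3 - <<'E'
from h import *
lid()
from rig import env
import cv2
d=env.get_image("side");np.savez("s_open.npz",img=d["img"])
im=d["img"][40:240,180:340,::-1]
cv2.imwrite("pics/g10.png",cv2.resize(im,None,fx=3,fy=3,interpolation=cv2.INTER_CUBIC))
v=[.6906,-.096,-.1803]
for a in(1.0,1.08,1.14,1.2):
    c,s=np.cos(a),np.sin(a)
    print(a,((proj("side",world(v,[(-.178*c-.006*s,.102,.12+.178*s+.006*c),(-.178*c-.006*s,-.102,.12+.178*s+.006*c),(-.22*c,.043,.12+.22*s)]))-[180,40])*3).round(0).tolist())
E
```

```text
a 1.146 r 0.2242 lat -0.0002 F [-3.4  0.3  6.6] w 0.0083 t 15.7 pos [ 0.5959 -0.077   0.2648]
1.0 [[214.0, 405.0], [62.0, 275.0], [183.0, 326.0]]
1.08 [[202.0, 406.0], [50.0, 275.0], [168.0, 326.0]]
1.14 [[193.0, 408.0], [40.0, 275.0], [156.0, 327.0]]
1.2 [[183.0, 410.0], [30.0, 277.0], [143.0, 329.0]]
```

View pics/g10.png

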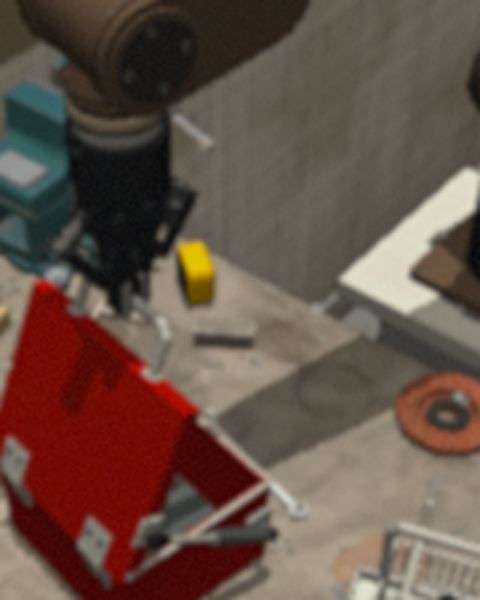

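The lid is up with its front corners at (198,410) and (38,283), matching about 1.11–1.13 rad; arm kinematics gives 1.146. I'll go slightly further for margin, then ease down to about 0.90.

Call:
move_arm --targets "0 4 -2 0 0 0 255; 0 8 -3.7 0 0 0 255; 0 10 -4.5 0 0 0 255; 0 10 -4.5 0 0 0 255; 0 10 -4.5 0 0 0 255; 0 10 -4.5 0 0 0 255; 0 10 -4.5 0 0 0 255; 0 10 -4.5 0 0 0 255"

```text
clock: 16.42
position: [0.6053, -0.0787, 0.2692]
eef_rot: [[0.179, 0.984, 0.005], [0.984, -0.179, -0.001], [-0.0, 0.005, -1.0]]
force: [-3.5, -0.2, 6.5]
width: 0.0086
```

Call:
move_arm --targets "0 -5 2.2 0 0 0 255; 0 -10 4.5 0 0 0 255; 0 -18 8.5 0 0 0 255; 0 -27.5 13.9 0 0 0 255; 0 -36.8 19.8 0 0 0 255; 0 -45.8 26.1 0 0 0 255; 0 -51 30 0 0 0 255; 0 -54.5 32.9 0 0 0 255; 0 -54.5 32.9 0 0 0 255; 0 -54.5 32.9 0 0 0 255"

```text
clock: 17.25
position: [0.5502, -0.0687, 0.2336]
eef_rot: [[0.179, 0.984, -0.001], [0.984, -0.179, 0.0], [0.0, -0.001, -1.0]]
force: [-4.6, 0.0, 5.5]
width: 0.0084
```

Call:
move_arm --targets "0 0 0 0 0 0 255; 0 0 0 0 0 0 255; 0 0 0 0 0 0 255; 0 0 0 0 0 0 255; 0 0 0 0 0 0 255; 0 0 0 0 0 0 255"

```text
clock: 17.75
position: [0.5504, -0.0687, 0.2337]
eef_rot: [[0.179, 0.984, -0.001], [0.984, -0.179, 0.0], [0.0, -0.001, -1.0]]
force: [-5.3, 0.7, 6.7]
width: 0.0082
```

```bash
python3 - <<'E'
from h import *
lid()
from rig import env
import cv2
d=env.get_image("side")
im=d["img"][80:280,180:380,::-1]
cv2.imwrite("pics/g11.png",cv2.resize(im,None,fx=3,fy=3,interpolation=cv2.INTER_CUBIC))
v=[.6906,-.096,-.1803]
for a in(.8,.85,.9,.95,1.0):
    c,s=np.cos(a),np.sin(a)
    print(a,((proj("side",world(v,[(-.178*c-.006*s,.102,.12+.178*s+.006*c),(-.178*c-.006*s,-.102,.12+.178*s+.006*c)]))-[180,80])*3).round(0).tolist())
lid()
E
```

```text
a 0.896 r 0.2229 lat -0.0002 F [-5.3  0.7  6.7] w 0.0082 t 17.75 pos [ 0.5504 -0.0687  0.2337]
0.8 [[239.0, 287.0], [89.0, 160.0]]
0.85 [[234.0, 286.0], [83.0, 158.0]]
0.9 [[227.0, 285.0], [76.0, 157.0]]
0.95 [[221.0, 285.0], [69.0, 156.0]]
1.0 [[214.0, 285.0], [62.0, 155.0]]
a 0.896 r 0.2229 lat -0.0002 F [-5.2  0.1  5.3] w 0.0081 t 17.8 pos [ 0.5503 -0.0687  0.2337]
```

View pics/g11.png

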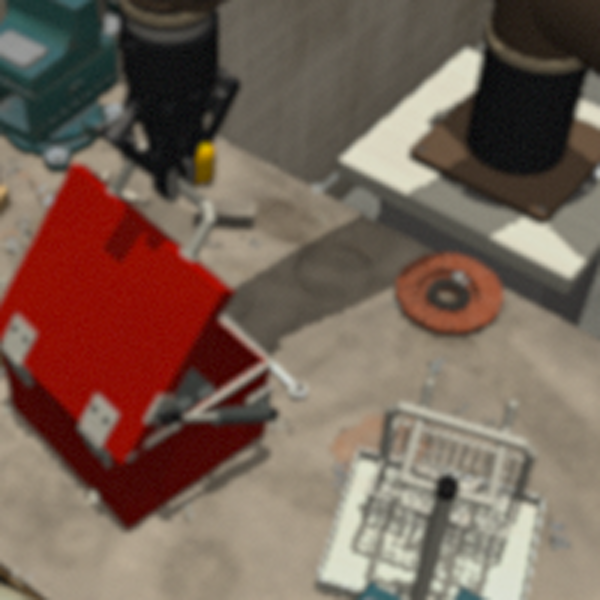

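Front corners at (231,290) and (75,167) match about 0.87–0.90 rad. The basket hangs on both prongs and the arm is still. Handing in.

```bash
python3 -c "
from rig import env
print(env.job_done())"
```

```text
the job is handed in; nothing more can be done
None
```

The basket is hanging on both prongs of the drain stand, let go. The lid is held still in the fingers just below its balance point. I handed the job in at about 18 s; it reports no verdict.

**Lid:** I raised it to about 1.15 rad, then a little further to roughly 1.19, and eased it back. It read 0.896 rad by arm kinematics in two readings 0.05 s apart. The last side picture puts it at about 0.87–0.90 rad. At the top the picture read a little lower than the arm, about 1.11–1.13 against 1.146 rad. Both are past the 1.08 needed.

**Basket:** It seated at the expected height, where the wrist force changed from carrying its weight to a push of about 3 N. Pictures after release show it level on both prongs. I did not check each bolt separately after hanging.

**What failed or disagreed:**
- **First grasp:** The first try on the basket handle closed on air. The fingertips looked about 44 mm higher than the reported tool height. I corrected for this from the pictures, and the offset then held at the stand and at the lid handle.
- **Radial force:** A steady force of about 7–8 N pushed on the tool while I held the lid, mostly outward from the hinge. This points to a fit error of a few millimetres in the hinge or handle position.
- **Bystanders:** I did not measure the bottle, spanner and marker afterwards. I felt no contact with any of them, and the part of the spanner visible in the pictures looked unmoved.
- **Picture budget:** I viewed 14 pictures against the budget of 10 (one or two over allowed). The extra ones came from the missed grasp and the final checks.

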